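# Get the roller out and chock it on the stop board

## Robot

A 6-joint arm with a two-finger parallel gripper is mounted at the origin on a cart in front of the work surface, level with it; the furniture and walls round the work are solid. World frame = base frame: x ahead of the robot, y to its left, z up, the work surface at z = 0. Lengths are in m, angles in degrees, forces in N, time in s.
With the tool pointing down it reaches from about 0.3 to 0.75 m from the base axis. Payload 8.5 kg.
Tool frame: the origin (TCP) lies at the very end of the fingers, on their centre line; the grasp point (between the pads) lies 19 mm behind it (env.hold_point_z is the distance from the TCP to the grasp point, in m); z points along the fingers, y is the line along which they close (so a half turn about z gives the same grasp; the last joint's range is limited). The gripper opens to 85 mm and grips with 20 to 120 N. Pads are 22 mm wide; open, the fingers measure 114 mm over their backs; the gripper's body (76 mm by 85 mm) begins 54 mm behind the grasp point. The pads swing forward as they close: fully open they stand 13 mm farther back than shut.
Start: joints at [-80.862, 21.807, 74.336, -0, 83.858, -12.336], TCP at [0.201, -0.512, 0.231] pointing down, gripper open.
Joint ranges: [-178.18, 178.18], [-50.72, 133.34], [12.68, 142.11], [-81.47, 261.47], [9.98, 163.14], [-165.26, 165.26]. Speed limits (degrees/s): [136.94, 136.94, 180, 180, 180, 180].

## Interface

Orientations are given as a 3x3 rotation matrix whose columns are the frame's x, y, z axes.
In Python, from rig import env, optics gives the robot as it stands.
- The arm moves only by the shell command python3 -m jog 'ROWS' [OPENING] [FORCE]. ROWS is JSON, a list of rows, each an object with "linear": the shift along the tool's x, y, z in units of 40 mm (1.0 is 40 mm), a list of three; "roll": the turn about the tool's z in units of 5 degrees (1.0 is 5 degrees). A call has 1 to 12 rows; each row shifts and turns the commanded pose from where the row before left it, along the tool's axes as they then stand; what a row does not reach is not made up. A row lasts 1/12 s, in which the tool goes at most 41.7 mm and 7.16 degrees, less where a joint would pass 70% of its speed; a pose out of reach is approached as far as the arm can. A call is refused whole if a number of a shift passes 1 or a number of a turn 1, either way. A call with a gripper value outside its range is refused whole. OPENING is the opening, from -1 (shut) to 1 (fully open), set as the call begins (- or left out, the last holds). The fingers move at their own pace and stop on an object; FORCE is the grip in N (left out, the last holds). Time passes only in rows, so rows that do not move let the fingers close. It gives the time, the measured TCP pose, the force, the opening and the grip force at its end, in the units of the state.
- env.observe(): the state, without advancing time (a new reading comes with each control period).
- optics.get_image(name): name is "scene" or "top"; returns the picture (384x512x3 uint8, red, green, blue); there is no depth.
- optics.calibration(name): a dict with "fov_y" (degrees; the focal length in pixels is half the picture's height over the tangent of half this angle, whatever the lens; pixels are square), "cx", "cy" (the principal point, pixels), "T" (4x4, takes a point from camera to world coordinates). Camera axes: x right, y down, z forward; pixel columns grow to the right and rows downward; lengths in m; the calibration is good to about 2 mm. A picture is of the moment at which its call begins. calibration takes no time and is no camera call.
- env.close_job(): hands the job in; it is judged then, once.
The state is a dict: "time_s": time; "q": joint angles; "qvel": joint speeds; "joint_efforts": joint torques, N m; "position": TCP position; "tool_rot": TCP orientation; "ft_force": force on the tool from outside, world axes, zero at the start; "wrist_torque": the same for the moment, N m; "grip_width": finger opening in m; "gripper_force": force on a finger pad.
Only numpy, scipy, OpenCV 4.12 (cv2) and the standard library are available. Lean on these libraries where they do the work, as an engineer would, in place of code of your own. Each camera call takes 0.05 s, during which the arm holds its last target. There are 200 camera calls.

## Task

Lift the lid off the wooden box by its knob and lay it flat on the bench, knob up. Then take the metal roller out of the box, lay it gently on the stop board, and push the loose pine block up against it, so that the roller lies along the fence, trapped between fence and block and unable to roll. Leave the sanding block, the masking tape and the tape measure where they are.

Things in the scene. Friction and masses are not known exactly. Their poses are not given: they have to be found in the camera images.
- box: fixed wooden box under the loose lid, left of the stop board; outside 136 (x) x 166 (y) x 55 mm high, walls and floor 8 mm, inside 120 x 150 mm. On its floor two low rails along y (6 mm high, 30 mm apart over their outer sides) cradle the roller in the middle. Origin: centre of the underside, z up
- box_lid: loose wooden lid of the box, 136 (x) x 166 (y) mm, 150 g, with one upright round dark wooden knob in the middle. Origin: under its centre, level with the undersides of two 8 mm battens below it that sit inside the box with 4 mm play (lid on bench: z = 0; on box: z = 47 mm). Above the origin: plate 8 to 18 mm, knob 18 to 54 mm, its head 32 to 34 mm across from 33 to 48 mm
- roller: bright aluminium roller, a cylinder 36 mm across and 110 mm long with a shaft stub 12 mm across and 12 mm long on each end, 0.2 to 0.4 kg; it rolls at the least push. At the start it lies in the box along the box's y, its axis 30 mm above the box's underside. Origin: its middle, on the axis; y is the axis, x and z turn as it rolls
- stop_board: fixed plywood board, 280 (x) x 220 (y) x 15 mm, top face at z = 15 mm, with a dark wooden fence 25 mm high along its far edge. Origin: centre of the underside; x points to the fence, whose inner face is at x = +110 mm; y runs along the fence. The bench right of the board (round x 0.53, y -0.285 in the world) is bare and has room for the lid
- pine_block: loose plain pine block 35 (x) x 140 (y) x 22 mm high, about 50 g, lying on the near part of the stop board, its long side roughly along the fence. It slides when pushed. Origin: centre of the underside; y is its long direction
- sanding_block: bystander: loose wooden block 62 x 100 x 32 mm, beyond the box; leave it. Origin: centre of the underside
- masking_tape: bystander: roll of tape, 96 mm across, 25 mm high, far right; leave it. Origin: centre of the underside
- tape_measure: bystander: yellow tape measure 62 x 90 x 33 mm, far right; leave it. Origin: centre of the underside

How it is judged:
By the outcome, as a careful person would: the job done as asked, in the order asked, and still so for the second after the job is handed in, with the robot touching nothing.
It also fails if it takes over 72 s, if anything falls off the work surface, if the arm or the gripper's body presses on something with over 40 N, if the wrist force passes 120 N, or if a joint passes its speed limit or range.

## Working session

There is one attempt and no reset: what is moved stays moved. The work goes in short steps, Python scripts to look and compute and a shell command to move; the robot and the scene stay as the last step left them, time stands still between calls to the robot, and variables do not carry over. Pictures are saved under pics/ and viewed, at most 10 in all, crops included, and the job is handed in when it is done.

```bash
mkdir -p pics; ls; python3 - <<'E'
from rig import env, optics
import cv2, numpy as np
for n in ("scene","top"):
    im=optics.get_image(n); cv2.imwrite(f"pics/{n}0.png",cv2.cvtColor(im,cv2.COLOR_RGB2BGR))
    c=optics.calibration(n); print(n,c["fov_y"],c["cx"],c["cy"],{k:v for k,v in c.items() if k not in("T","fov_y","cx","cy")}); print(np.round(c["T"],4))
s=env.observe(); print({k:np.round(v,3).tolist() for k,v in s.items()}, env.hold_point_z)
E
```

```text
pics
scene 57.108447710847706 254.37773529990255 192.42908592624164 {}
[[-0.8497 -0.3817  0.3638  0.2847]
 [-0.5271  0.5977 -0.6041  0.6318]
 [ 0.0132 -0.7051 -0.709   0.7302]
 [ 0.      0.      0.      1.    ]]
top 49.33256391706321 254.7320079433593 194.44072848054478 {}
[[-9.4000e-03 -9.7910e-01  2.0310e-01  3.9650e-01]
 [-1.0000e+00  9.2000e-03 -2.0000e-03  5.0200e-02]
 [ 1.0000e-04 -2.0310e-01 -9.7920e-01  1.2385e+00]
 [ 0.0000e+00  0.0000e+00  0.0000e+00  1.0000e+00]]
{'time_s': 0.1, 'q': [-80.862, 21.836, 74.379, -0.001, 83.856, -12.334], 'qvel': [-0.057, -0.122, -0.205, -0.051, -0.083, 0.027], 'joint_efforts': [0.003, -44.922, -23.166, -0.0, 0.004, -0.0], 'position': [0.201, -0.512, 0.231], 'tool_rot': [[0.931, 0.366, -0.0], [0.366, -0.931, 0.001], [0.0, -0.001, -1.0]], 'ft_force': [-0.527, -0.515, -0.045], 'wrist_torque': [-0.002, 0.019, 0.034], 'gripper_force': 0.0, 'grip_width': 0.085} 0.0187
```

View pics/scene0.png

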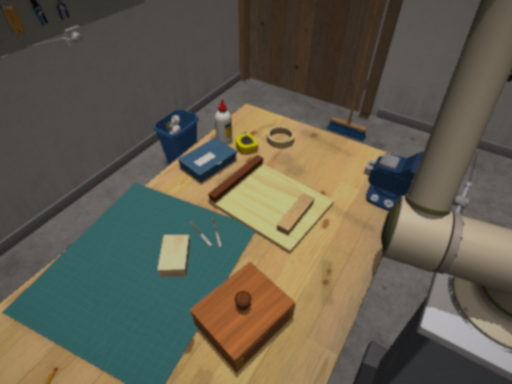

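View pics/top0.png

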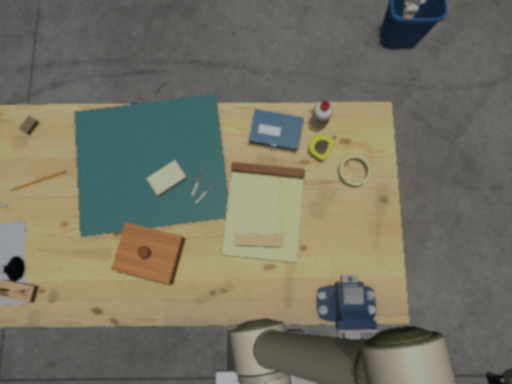

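The scene view shows the lid (knob near 243,299), the board with its fence (237,177) and the pine block (295,213). The top view shows the same things: knob (144,252), board (264,215), pine block (258,240). I'll enlarge both to get the corners.

```bash
python3 - <<'E'
import cv2
a=cv2.imread("pics/top0.png")[150:290,105:315]; b=cv2.imread("pics/scene0.png")[145:370,180:345]
def g(im,x0,y0,k,n):
    o=cv2.resize(im,None,fx=k,fy=k,interpolation=cv2.INTER_CUBIC)
    for x in range(-(-x0//20)*20,x0+im.shape[1],20):
        cv2.line(o,(int((x-x0+.5)*k),0),(int((x-x0+.5)*k),6),(0,0,255),1);cv2.putText(o,str(x),(int((x-x0)*k),16),0,.35,(0,0,255))
    for y in range(-(-y0//20)*20,y0+im.shape[0],20):
        cv2.line(o,(0,int((y-y0+.5)*k)),(6,int((y-y0+.5)*k)),(0,0,255),1);cv2.putText(o,str(y),(8,int((y-y0+.5)*k)),0,.35,(0,0,255))
    cv2.imwrite(n,o);print(o.shape)
g(a,105,150,3.8,"pics/topc.png"); g(b,180,145,2.66,"pics/scenec.png")
E
```

```text
(532, 798, 3)
(598, 439, 3)
```

View pics/topc.png

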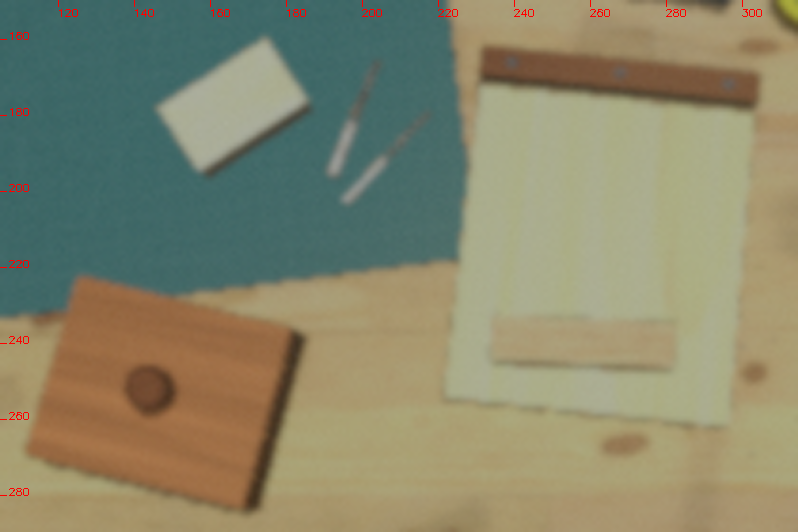

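View pics/scenec.png

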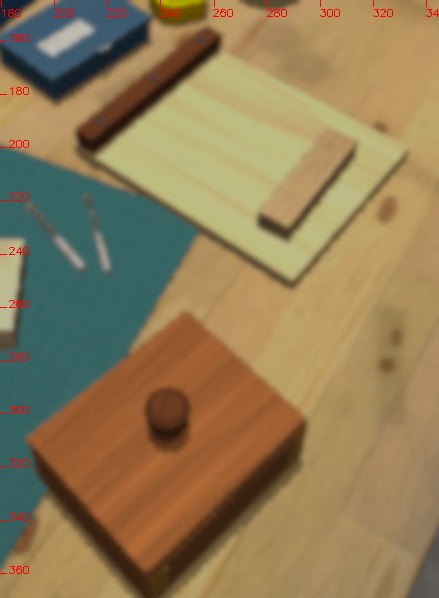

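```bash
cat > h.py <<'E'
import numpy as np
from scipy.optimize import least_squares
from rig import env, optics
C={n:optics.calibration(n) for n in("scene","top")}
def proj(n,P):
    c=C[n];T=np.array(c["T"]);p=(np.atleast_2d(P)-T[:3,3])@T[:3,:3];f=192/np.tan(np.radians(c["fov_y"]/2))
    return p[:,:2]/p[:,2:]*f+[c["cx"],c["cy"]]
def tri(a,b):
    r=least_squares(lambda P:np.r_[(proj("top",P)-a)[0],(proj("scene",P)-b)[0]],[.5,0,0.03]);return r.x,np.abs(r.fun).max()
def rect(sx,sy,p,z):
    x,y,a=p;a=np.radians(a);R=np.array([[np.cos(a),-np.sin(a)],[np.sin(a),np.cos(a)]])
    q=np.array([[1,1],[1,-1],[-1,-1],[-1,1]])*[sx/2,sy/2]@R.T+[x,y];return np.c_[q,np.full(4,z)]
def ray(n,uv,z):
    return least_squares(lambda p:(proj(n,[p[0],p[1],z])-uv)[0],[.5,0]).x
E
python3 - <<'E'
from h import *
t=lambda l:np.array(l)/3.8+[104.6,149.6]
s=lambda l:np.array(l)/2.66+[179.7,144.7]
# order: ++ (far-left), +- (far-right), -- , -+
D={"lid":(t([(80,277),(290,330),(246,511),(26,453)]),s([(27,440),(185,313),(304,424),(146,574)]),136,166),
"pine":(t([(493,316),(676,319),(671,367),(489,361)]),s([(258,214),(325,130),(356,148),(288,233)]),35,140),
"boardnear":(t([(728,426),(443,399)]),s([(407,153),(292,284)]),0,0),
"knob":(t([(150,388)]),s([(167,403)]),0,0)}
for k,(a,b,sx,sy) in D.items():
    P=[]
    for u,v in zip(a,b):
        x,e=tri(u,v);P.append(x);print(k,x.round(4),round(e,2))
    P=np.array(P)
    if sx:
        f=lambda p:np.r_[(proj("top",rect(sx/1e3,sy/1e3,p[:3],p[3]))-a).ravel(),(proj("scene",rect(sx/1e3,sy/1e3,p[:3],p[3]))-b).ravel()]
        r=least_squares(f,[.4,.1,0,.03]);print(" fit",r.x.round(4),"rms",np.sqrt((r.fun**2).mean()).round(2))
# board: near corners z 15, fence inner top corners z 40 (top view)
a=np.vstack([D["boardnear"][0],t([(481,81),(754,106),(483,47),(760,73)])]);b=D["boardnear"][1]
def pts(p):
    A=np.radians(p[2]);R=np.array([[np.cos(A),-np.sin(A)],[np.sin(A),np.cos(A)]])
    q=np.array([(-.14,-.11),(-.14,.11),(.11,.11),(.11,-.11),(.14,.11),(.14,-.11)])@R.T+p[:2]
    return np.c_[q,[p[3]]*2+[p[3]+.025]*4]
f=lambda p:np.r_[(proj("top",pts(p))-a).ravel(),(proj("scene",pts(p)[:2])-b).ravel()]
r=least_squares(f,[.5,0,0,.015]);print("board",r.x.round(4),r.fun.round(1))
E
```

```text
lid [0.562  0.4141 0.0615] 0.32
lid [0.5211 0.2563 0.0632] 0.2
lid [0.3916 0.287  0.0536] 0.25
lid [0.4323 0.4466 0.0612] 0.58
 fit [  0.4773   0.3506 -14.3528   0.0587] rms 0.65
pine [0.533  0.1074 0.033 ] 0.36
pine [ 0.53   -0.0317  0.0307] 0.25
pine [ 0.4929 -0.0274  0.0284] 0.59
pine [0.4988 0.1105 0.0303] 0.48
 fit [ 0.5137  0.0396 -2.2115  0.0304] rms 0.59
boardnear [ 0.4499 -0.0714  0.0058] 0.36
boardnear [0.4727 0.1469 0.0108] 0.18
knob [0.4776 0.349  0.0987] 0.04
board [ 5.995e-01  2.200e-02 -6.180e+00  5.600e-03] [ 0.4  0.9  0.3  0.5 -0.7 -0.4  0.9  0.1 -0.2 -1.1  0.1 -0.9  0.2 -0.
 -0.   1.1]
```

Both views agree to about 1 px:

| Item | Position | Yaw | Note |
|---|---|---|---|
| Lid | (0.4775, 0.350) | -14.4° | knob top at z ≈ 0.099 |
| Board | (0.5995, 0.022) | -6.2° | |
| Pine block | (0.514, 0.040) | -2.2° | top at z ≈ 0.03–0.037 |

Next I turn the tool to the box's yaw.

```bash
cat > go.py <<'E'
import sys
from h import *
s=env.observe();R=np.array(s["tool_rot"]);p=np.array(s["position"])
d=R.T@(np.array([float(v) for v in sys.argv[1:4]])-p)/.04
print("pos",p.round(4),"ytool deg",np.degrees(np.arctan2(R[1,1],R[0,1])).round(2),"units",d.round(3),"F",np.round(s["ft_force"],1),"w",round(s["grip_width"],4),"t",round(s["time_s"],2),"q",np.round(s["q"],0))
E
python3 -m jog '[{"linear":[0,0,0],"roll":-1},{"linear":[0,0,0],"roll":-1},{"linear":[0,0,0],"roll":-1},{"linear":[0,0,0],"roll":-1},{"linear":[0,0,0],"roll":-1},{"linear":[0,0,0],"roll":-1},{"linear":[0,0,0],"roll":-1},{"linear":[0,0,0],"roll":-1},{"linear":[0,0,0],"roll":-1},{"linear":[0,0,0],"roll":-1},{"linear":[0,0,0],"roll":-0.82}]' 1 40; python3 go.py 0.4775 0.35 0.19
```

```text
time_s: 1.02
position: [0.2013, -0.5116, 0.2309]
tool_rot: [[0.245, 0.97, -0.0], [0.97, -0.245, 0.001], [0.001, -0.0, -1.0]]
ft_force: [-0.3, 0.3, 0.5]
grip_width: 0.0855
gripper_force: 0.0
pos [ 0.2013 -0.5116  0.2309] ytool deg -14.17 units [22.574  1.421  1.042] F [-0.3  0.3  0.5] w 0.0855 t 1.02 q [-81.  22.  74.  -0.  84. -67.]
```

```bash
python3 -m jog '[{"linear":[0.5,0.03,0],"roll":0},{"linear":[0.9,0.06,0],"roll":0},{"linear":[0.9,0.06,0],"roll":0},{"linear":[0.9,0.06,0],"roll":0},{"linear":[0.9,0.06,0],"roll":0},{"linear":[0.9,0.06,0],"roll":0},{"linear":[0.9,0.06,0],"roll":0},{"linear":[0.9,0.06,0],"roll":0},{"linear":[0.9,0.06,0],"roll":0},{"linear":[0.9,0.06,0],"roll":0},{"linear":[0.9,0.06,0],"roll":0},{"linear":[0.9,0.06,0],"roll":0}]' >/dev/null; python3 -m jog '[{"linear":[0.9,0.06,0.05],"roll":0},{"linear":[0.9,0.06,0.1],"roll":0},{"linear":[0.9,0.06,0.1],"roll":0},{"linear":[0.9,0.06,0.1],"roll":0},{"linear":[0.9,0.06,0.1],"roll":0},{"linear":[0.9,0.06,0.1],"roll":0},{"linear":[0.9,0.06,0.1],"roll":0},{"linear":[0.9,0.06,0.1],"roll":0},{"linear":[0.9,0.06,0.1],"roll":0},{"linear":[0.9,0.06,0.1],"roll":0},{"linear":[0.9,0.06,0.1],"roll":0},{"linear":[0.5,0.03,0],"roll":0}]' >/dev/null; python3 go.py 0.4775 0.35 0.19
```

```text
pos [0.4621 0.2832 0.188 ] ytool deg -14.32 units [ 1.713 -0.04  -0.051] F [-0.3 -1.  -0.9] w 0.0855 t 3.02 q [19. 23. 80.  0. 77. 33.]
```

```bash
python3 -m jog '[{"linear":[0.6,0,0],"roll":0},{"linear":[0.5,0,0],"roll":0},{"linear":[0.25,0,0],"roll":0},{"linear":[0,0,0],"roll":0},{"linear":[0,0,0],"roll":0},{"linear":[0,0,0],"roll":0}]' >/dev/null; python3 - <<'E'
from h import *; import cv2
im=cv2.cvtColor(optics.get_image("scene"),cv2.COLOR_RGB2BGR)
cv2.imwrite("pics/s1.png",cv2.resize(im[200:384,160:360],None,fx=3,fy=3,interpolation=2))
E
python3 go.py 0.4775 0.35 0.07
```

```text
pos [0.4754 0.3315 0.1894] ytool deg -14.48 units [ 0.463 -0.064  2.986] F [-0.4 -0.4  0.5] w 0.0858 t 3.57 q [23. 27. 74. -0. 80. 38.]
```

View pics/s1.png

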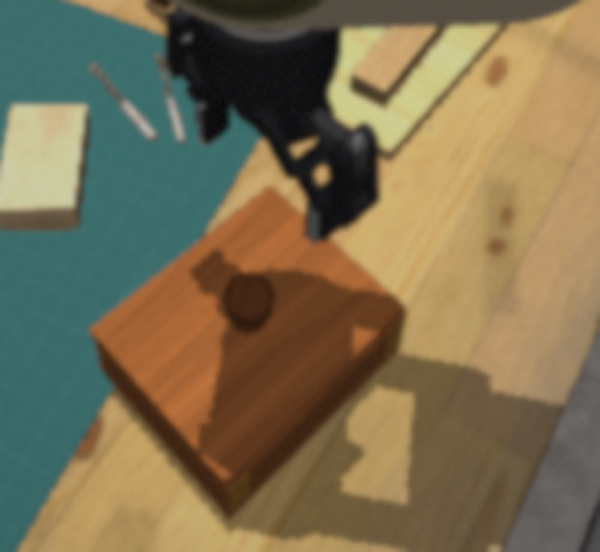

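Gripper open above the lid, with fingertips near image (229,246) and (266,280); the knob is at about (242,300). I'll check this against the projection and finish the XY alignment.

```bash
python3 - <<'E'
from h import *
s=env.observe();R=np.array(s["tool_rot"]);p=np.array(s["position"])
for b in(0,-.013): print(proj("scene",[p+R@[0,y,b] for y in(-.05,.05)]).round(0).tolist())
E
python3 -m jog '[{"linear":[0.26,-0.05,0.4],"roll":0},{"linear":[0.2,0,0.4],"roll":0},{"linear":[0,0,0.3],"roll":0},{"linear":[0,0,0],"roll":0},{"linear":[0,0,0],"roll":0},{"linear":[0,0,0],"roll":0}]' >/dev/null;python3 go.py 0.4775 0.35 0.07
```

```text
[[268.0, 282.0], [230.0, 248.0]]
[[268.0, 278.0], [230.0, 243.0]]
pos [0.4786 0.3504 0.1464] ytool deg -14.47 units [-0.018 -0.025  1.91 ] F [ 0.7 -0.2 -0.2] w 0.0855 t 4.07 q [25. 30. 75. -0. 75. 39.]
```

```bash
python3 -m jog '[{"linear":[0,-0.025,0.4],"roll":0},{"linear":[0,0,0.4],"roll":0},{"linear":[0,0,0.4],"roll":0},{"linear":[0,0,0.4],"roll":0},{"linear":[0,0,0.2],"roll":0},{"linear":[0,0,0.1],"roll":0},{"linear":[0,0,0],"roll":0},{"linear":[0,0,0],"roll":0},{"linear":[0,0,0],"roll":0}]' >/dev/null;python3 go.py 0.4775 0.35 0.07; python3 -m jog '[{"linear":[0,0,0],"roll":0},{"linear":[0,0,0],"roll":0},{"linear":[0,0,0],"roll":0},{"linear":[0,0,0],"roll":0},{"linear":[0,0,0],"roll":0},{"linear":[0,0,0],"roll":0},{"linear":[0,0,0],"roll":0},{"linear":[0,0,0],"roll":0}]' -1 50
```

```text
pos [0.4777 0.3513 0.0704] ytool deg -14.43 units [-0.032  0.003  0.01 ] F [ 0.4  0.2 -0.2] w 0.0853 t 4.82 q [25. 35. 80.  0. 65. 39.]
time_s: 5.48
position: [0.4772, 0.3511, 0.0698]
tool_rot: [[0.249, 0.968, 0.0], [0.968, -0.249, 0.0], [0.0, 0.0, -1.0]]
ft_force: [-2.1, -1.0, 5.6]
grip_width: 0.0311
gripper_force: 49.5
```

```bash
python3 -m jog '[{"linear":[0,0,-0.1],"roll":0},{"linear":[0,0,-0.2],"roll":0},{"linear":[0,0,-0.3],"roll":0},{"linear":[0,0,-0.4],"roll":0},{"linear":[0,0,-0.5],"roll":0},{"linear":[0,0,-0.5],"roll":0},{"linear":[0,0,-0.5],"roll":0},{"linear":[0,0,-0.3],"roll":0},{"linear":[0,0,-0.1],"roll":0},{"linear":[0,0,0],"roll":0},{"linear":[0,0,0],"roll":0}]'; python3 go.py 0.53 -0.287 0.18;python3 - <<'E'
from h import *; import cv2
cv2.imwrite("pics/t2.png",cv2.cvtColor(optics.get_image("top"),cv2.COLOR_RGB2BGR))
cv2.imwrite("pics/s2.png",cv2.cvtColor(optics.get_image("scene"),cv2.COLOR_RGB2BGR))
E
```

```text
time_s: 6.4
position: [0.4769, 0.3509, 0.1847]
tool_rot: [[0.249, 0.968, -0.001], [0.968, -0.249, -0.0], [-0.001, -0.001, -1.0]]
ft_force: [0.4, -0.8, -1.0]
grip_width: 0.0311
gripper_force: 49.6
pos [0.4769 0.3509 0.1847] ytool deg -14.43 units [-15.114   5.259   0.123] F [ 0.4 -0.8 -1. ] w 0.0311 t 6.4 q [25. 28. 72.  0. 80. 39.]
```

View pics/s2.png

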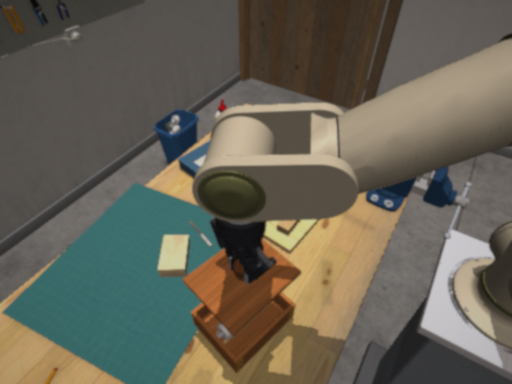

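The lid hangs level in the gripper at about (245,275), and the roller's end shows in the box at (223,333). I'll carry the lid across to the right.

```bash
python3 -m jog '[{"linear":[-0.2,0.07,0],"roll":0},{"linear":[-0.4,0.14,0],"roll":0},{"linear":[-0.6,0.21,0],"roll":0},{"linear":[-0.7,0.24,0],"roll":0},{"linear":[-0.7,0.24,0],"roll":0},{"linear":[-0.7,0.24,0],"roll":0},{"linear":[-0.7,0.24,0],"roll":0},{"linear":[-0.7,0.24,0],"roll":0},{"linear":[-0.7,0.24,0],"roll":0},{"linear":[-0.7,0.24,0],"roll":0},{"linear":[-0.7,0.24,0],"roll":0},{"linear":[-0.7,0.24,0],"roll":0}]' >/dev/null; python3 -m jog '[{"linear":[-0.7,0.24,0],"roll":0},{"linear":[-0.7,0.24,0],"roll":0},{"linear":[-0.7,0.24,0],"roll":0},{"linear":[-0.7,0.24,0],"roll":0},{"linear":[-0.7,0.24,0],"roll":0},{"linear":[-0.7,0.24,0],"roll":0},{"linear":[-0.7,0.24,0],"roll":0},{"linear":[-0.7,0.24,0],"roll":0},{"linear":[-0.6,0.21,0],"roll":0},{"linear":[-0.4,0.14,0],"roll":0},{"linear":[-0.2,0.07,0],"roll":0},{"linear":[0,0,0],"roll":0}]' >/dev/null;python3 go.py 0.53 -0.287 0.18
```

```text
pos [ 0.525  -0.2531  0.1848] ytool deg -14.52 units [-0.789  0.333  0.118] F [-0.5  0.3 -1.6] w 0.0314 t 8.5 q [-37.  27.  73.  -0.  79. -23.]
```

```bash
python3 -m jog '[{"linear":[-0.3,0.13,0.2],"roll":0},{"linear":[-0.3,0.13,0.4],"roll":0},{"linear":[-0.19,0.07,0.5],"roll":0},{"linear":[0,0,0.6],"roll":0},{"linear":[0,0,0.6],"roll":0},{"linear":[0,0,0.5],"roll":0},{"linear":[0,0,0.4],"roll":0},{"linear":[0,0,0.3],"roll":0},{"linear":[0,0,0.15],"roll":0},{"linear":[0,0,0.1],"roll":0},{"linear":[0,0,0],"roll":0},{"linear":[0,0,0],"roll":0}]' >/dev/null;python3 go.py 0.53 -0.287 0.023
```

```text
pos [ 0.5305 -0.2857  0.0358] ytool deg -14.4 units [-0.034 -0.005  0.32 ] F [ 0.   0.1 -0.7] w 0.0312 t 9.5 q [-40.  38.  80.   0.  61. -25.]
```

```bash
python3 -m jog '[{"linear":[0,0,0.1],"roll":0},{"linear":[0,0,0.1],"roll":0},{"linear":[0,0,0.07],"roll":0},{"linear":[0,0,0.03],"roll":0},{"linear":[0,0,0.02],"roll":0},{"linear":[0,0,0],"roll":0},{"linear":[0,0,0],"roll":0}]' >/dev/null;python3 go.py 0.53 -0.287 0.023
```

```text
pos [ 0.5301 -0.2858  0.0228] ytool deg -14.42 units [-0.031  0.004 -0.005] F [-1.2  1.5  3.2] w 0.0314 t 10.08 q [-40.  39.  81.  -0.  60. -25.]
```

```bash
python3 -m jog '[{"linear":[0,0,0],"roll":0},{"linear":[0,0,0],"roll":0},{"linear":[0,0,0],"roll":0},{"linear":[0,0,0],"roll":0},{"linear":[0,0,0],"roll":0},{"linear":[0,0,0],"roll":0},{"linear":[0,0,-0.2],"roll":0},{"linear":[0,0,-0.4],"roll":0},{"linear":[0,0,-0.6],"roll":0},{"linear":[0,0,-0.8],"roll":0},{"linear":[0,0,-0.8],"roll":0},{"linear":[0,0,-0.8],"roll":0}]' 1 >/dev/null;python3 go.py 0.4775 0.35 0.19
```

```text
pos [ 0.53   -0.2856  0.1687] ytool deg -14.43 units [15.062 -5.229 -0.535] F [-0.7 -0.1 -0.3] w 0.0854 t 11.08 q [-40.  30.  72.   0.  79. -25.]
```

Travel back to the box, narrowing the opening to about 60 mm on the way.

```bash
python3 -m jog '[{"linear":[0.4,-0.14,-0.2],"roll":0},{"linear":[0.75,-0.26,-0.2],"roll":0},{"linear":[0.75,-0.26,0],"roll":0},{"linear":[0.75,-0.26,0],"roll":0},{"linear":[0.75,-0.26,0],"roll":0},{"linear":[0.75,-0.26,0],"roll":0},{"linear":[0.75,-0.26,0],"roll":0},{"linear":[0.75,-0.26,0],"roll":0},{"linear":[0.75,-0.26,0],"roll":0},{"linear":[0.75,-0.26,0],"roll":0},{"linear":[0.75,-0.26,0],"roll":0},{"linear":[0.75,-0.26,0],"roll":0}]' 0.4 40 >/dev/null;python3 - <<'E'
from h import *; import cv2
t=cv2.cvtColor(optics.get_image("top"),cv2.COLOR_RGB2BGR)
s=cv2.cvtColor(optics.get_image("scene"),cv2.COLOR_RGB2BGR)
a=cv2.resize(t[200:300,95:205],None,fx=3.6,fy=3.6,interpolation=2)
b=cv2.resize(s[250:370,180:300],None,fx=3,fy=3,interpolation=2)
o=np.zeros((360,760,3),np.uint8);o[:360,:396]=a;o[:,400:]=b
cv2.imwrite("pics/box.png",o);cv2.imwrite("pics/t3.png",t)
E
python3 go.py 0.4775 0.35 0.19
```

```text
pos [0.4989 0.083  0.1828] ytool deg -14.17 units [ 6.341 -2.153 -0.174] F [-0.5 -0.4  0.5] w 0.0595 t 12.18 q [-4. 20. 86.  0. 74. 10.]
```

View pics/box.png

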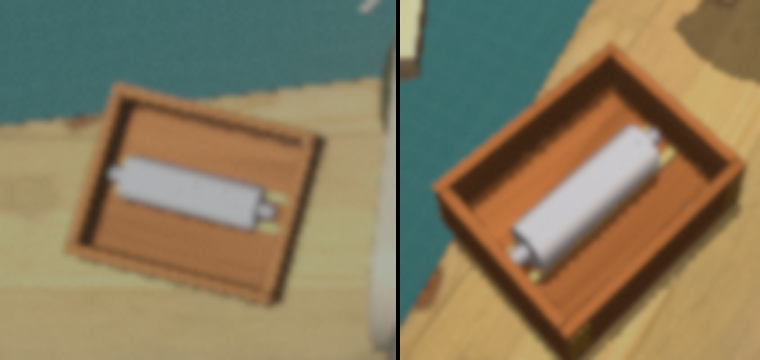

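Lid is off. The roller sits in the box, with stub tips at top px ≈(125.5,248.5) and (170.5,259) and scene px ≈(219,335.5) and (265.5,294.5).

```bash
python3 - <<'E'
from h import *
t=lambda l:np.array(l)/3.6+[94.6,199.6]
s=lambda l:np.array(l)/3+[179.7,249.7]
P=[tri(t(a),s(b)) for a,b in(((109,174),(116,257)),((274,212),(258,132)))]
print(P); m=(P[0][0]+P[1][0])/2; d=P[0][0]-P[1][0]; print(m.round(4),np.linalg.norm(d),np.degrees(np.arctan2(d[1],d[0])))
# fit: roller centre (x,y) yaw with z=.03 fixed and stub length .134
def ends(p):
    a=np.radians(p[2]); u=np.array([-np.sin(a),np.cos(a),0])*.067; c=np.array([p[0],p[1],p[3]]);return np.array([c+u,c-u])
A=np.array([t((109,174)),t((274,212))]);B=np.array([s((116,257)),s((258,132))])
r=least_squares(lambda p:np.r_[(proj("top",ends(p))-A).ravel(),(proj("scene",ends(p))-B).ravel()],[.48,.35,-14,.03]);print(r.x.round(4),r.fun.round(1))
# box rim outer corners z .055
a=t([(119,86),(322,137),(274,302),(68,250)]);b=s([(35,186),(213,45),(344,168),(172,340)])
q=lambda p:rect(.136,.166,p[:3],p[3])
r=least_squares(lambda p:np.r_[(proj("top",q(p))-a).ravel(),(proj("scene",q(p))-b).ravel()],[.48,.35,-14,.055]);print("box",r.x.round(4),np.abs(r.fun).max().round(1))
E
```

```text
[(array([0.49069666, 0.41859057, 0.04018815]), np.float64(0.7494323694065486)), (array([0.45970178, 0.28838209, 0.03344783]), np.float64(0.8693901295400224))]
[0.4752 0.3535 0.0368] 0.13401627672897334 76.6104766771224
[  0.4753   0.3535 -14.0159   0.0365] [ 0.7  0.5 -0.   1.  -0.8  0.4 -0.4 -0.7]
box [  0.4761   0.3478 -14.3129   0.0466] 1.4
```

```bash
python3 -m jog '[{"linear":[0.75,-0.26,0],"roll":0},{"linear":[0.75,-0.26,0],"roll":0},{"linear":[0.75,-0.26,0],"roll":0},{"linear":[0.75,-0.26,0],"roll":0},{"linear":[0.75,-0.26,0],"roll":0},{"linear":[0.75,-0.26,0],"roll":0},{"linear":[0.6,-0.2,0.1],"roll":0},{"linear":[0.4,-0.14,0.2],"roll":0},{"linear":[0.2,-0.07,0.3],"roll":0},{"linear":[0,0,0.3],"roll":0},{"linear":[0,0,0.2],"roll":0},{"linear":[0,0,0],"roll":0}]' >/dev/null;python3 go.py 0.4775 0.353 0.09
```

```text
pos [0.48   0.3185 0.1365] ytool deg -14.47 units [ 0.822 -0.272  1.161] F [-0.5  1.  -0.4] w 0.0598 t 13.18 q [22. 29. 79. -0. 73. 36.]
```

```bash
python3 -m jog '[{"linear":[0.4,-0.14,0.2],"roll":0},{"linear":[0.3,-0.1,0.4],"roll":0},{"linear":[0.12,-0.03,0.3],"roll":0},{"linear":[0,0,0.26],"roll":0},{"linear":[0,0,0],"roll":0},{"linear":[0,0,0],"roll":0}]' 0.4 >/dev/null;python3 go.py 0.4775 0.353 0.013
```

```text
pos [0.4785 0.3533 0.0919] ytool deg -14.46 units [-0.011 -0.022  1.973] F [-0.2  0.7  0.5] w 0.0599 t 13.68 q [25. 34. 79. -0. 68. 40.]
```

```bash
python3 -m jog '[{"linear":[0,-0.02,0.3],"roll":0},{"linear":[0,0,0.4],"roll":0},{"linear":[0,0,0.4],"roll":0},{"linear":[0,0,0.3],"roll":0},{"linear":[0,0,0.2],"roll":0},{"linear":[0,0,0.2],"roll":0},{"linear":[0,0,0.12],"roll":0},{"linear":[0,0,0.05],"roll":0},{"linear":[0,0,0],"roll":0},{"linear":[0,0,0],"roll":0}]' 0.4 >/dev/null;python3 go.py 0.4775 0.353 0.013; python3 -m jog '[{"linear":[0,0,0],"roll":0},{"linear":[0,0,0],"roll":0},{"linear":[0,0,0],"roll":0},{"linear":[0,0,0],"roll":0},{"linear":[0,0,0],"roll":0},{"linear":[0,0,0],"roll":0},{"linear":[0,0,0],"roll":0}]' -1 50;
```

```text
pos [0.4779 0.3544 0.0138] ytool deg -14.43 units [-0.036 -0.001  0.021] F [0.8 0.3 0.9] w 0.0599 t 14.52 q [25. 39. 83.  0. 58. 40.]
time_s: 15.1
position: [0.4772, 0.3546, 0.0141]
tool_rot: [[0.249, 0.969, -0.0], [0.969, -0.249, 0.0], [0.0, -0.0, -1.0]]
ft_force: [-3.7, 0.1, 4.9]
grip_width: 0.0347
gripper_force: 49.2
```

```bash
python3 -m jog '[{"linear":[0,0,-0.1],"roll":0},{"linear":[0,0,-0.2],"roll":0},{"linear":[0,0,-0.4],"roll":0},{"linear":[0,0,-0.5],"roll":0},{"linear":[0,0,-0.6],"roll":0},{"linear":[0,0,-0.6],"roll":0},{"linear":[0,0,-0.6],"roll":0},{"linear":[0,0,-0.3],"roll":0},{"linear":[0,0,-0.1],"roll":0},{"linear":[0,0,0],"roll":0}]'|grep -v rot; python3 - <<'E'
from h import *
t=lambda l:np.array(l)/3.8+[104.6,149.6]
s=lambda l:np.array(l)/2.66+[179.7,144.7]
a=t([(728,426),(443,399),(481,81),(754,106),(483,47),(760,73)]);b=s([(407,153),(292,284)])
def pts(p,z=.015):
    A=np.radians(p[2]);R=np.array([[np.cos(A),-np.sin(A)],[np.sin(A),np.cos(A)]])
    q=np.array([(-.14,-.11),(-.14,.11),(.11,.11),(.11,-.11),(.14,.11),(.14,-.11)])@R.T+p[:2]
    return np.c_[q,[z]*2+[z+.025]*4]
for z in(.015,.006):
  r=least_squares(lambda p:np.r_[(proj("top",pts(p,z))-a).ravel(),(proj("scene",pts(p,z)[:2])-b).ravel()],[.5,0,0],loss="soft_l1");x=r.x;print("board",x.round(4))
A=np.radians(x[2]);R=np.array([[np.cos(A),-np.sin(A)],[np.sin(A),np.cos(A)]])
pa=t([(493,316),(676,319),(671,367),(489,361)]);pb=s([(258,214),(325,130),(356,148),(288,233)])
r=least_squares(lambda p:np.r_[(proj("top",rect(.035,.14,p,.037))-pa).ravel(),(proj("scene",rect(.035,.14,p,.037))-pb).ravel()],[.5,0,0]);print("pine",r.x.round(4),"in board",R.T@(r.x[:2]-x[:2]))
for L in((.055,.008),(.028,.008),(-.16,.008)):print(L,(R@L+x[:2]).round(4))
E
```

```text
time_s: 15.93
position: [0.4778, 0.3543, 0.1504]
ft_force: [0.8, 0.4, -3.9]
grip_width: 0.0345
gripper_force: 50.2
board [ 0.5977  0.0237 -6.5625]
board [ 0.5995  0.0222 -6.2246]
pine [ 0.5126  0.0418 -2.1453] in board [-0.08849737  0.01009881]
(0.055, 0.008) [0.655  0.0242]
(0.028, 0.008) [0.6282 0.0271]
(-0.16, 0.008) [0.4413 0.0475]
```

```bash
python3 -m jog '[{"linear":[0,0,0],"roll":-0.4},{"linear":[0,0,0],"roll":-0.6},{"linear":[0,0,0],"roll":-0.5},{"linear":[0,0,0],"roll":-0.12},{"linear":[0,0,0],"roll":0}]'>/dev/null; python3 go.py 0.654 0.026 0.10
```

```text
pos [0.4772 0.354  0.1482] ytool deg -6.36 units [-7.66   5.303  1.205] F [ 0.9 -0.2 -3.1] w 0.034 t 16.35 q [25. 30. 75. -0. 75. 32.]
```

```bash
python3 -m jog '[{"linear":[-0.2,0.14,0],"roll":0},{"linear":[-0.4,0.28,0],"roll":0},{"linear":[-0.6,0.42,0],"roll":0},{"linear":[-0.7,0.48,0],"roll":0},{"linear":[-0.8,0.55,0],"roll":0},{"linear":[-0.8,0.55,0],"roll":0},{"linear":[-0.8,0.55,0],"roll":0},{"linear":[-0.8,0.55,0],"roll":0},{"linear":[-0.8,0.55,0],"roll":0},{"linear":[-0.7,0.48,0],"roll":0},{"linear":[-0.5,0.35,0],"roll":0},{"linear":[-0.3,0.2,0],"roll":0}]'>/dev/null;python3 -m jog '[{"linear":[-0.1,0.05,0.2],"roll":0},{"linear":[0,0,0.3],"roll":0},{"linear":[0,0,0.3],"roll":0},{"linear":[0,0,0.2],"roll":0},{"linear":[0,0,0],"roll":0},{"linear":[0,0,0],"roll":0}]'>/dev/null; python3 go.py 0.654 0.026 0.06;python3 - <<'E'
from h import *; import cv2
cv2.imwrite("pics/s4.png",cv2.resize(cv2.cvtColor(optics.get_image("scene"),cv2.COLOR_RGB2BGR)[120:260,170:370],None,fx=4,fy=4,interpolation=2))
E
```

```text
pos [0.6489 0.0342 0.109 ] ytool deg -6.28 units [-0.19   0.151  1.225] F [-0.3  0.4 -2.4] w 0.0346 t 17.85 q [-7. 37. 67.  0. 75. -1.]
```

View pics/s4.png

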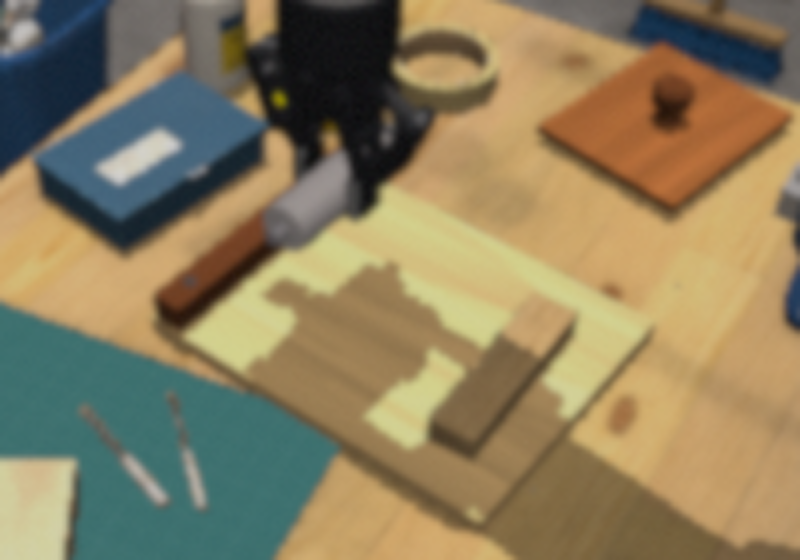

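The lid lies flat on the bench, knob up (crop 670,120). The roller hangs level over the board, parallel to the fence (crop 310,205). Lowering it now.

```bash
python3 -m jog '[{"linear":[-0.1,0.08,0.2],"roll":0},{"linear":[-0.09,0.07,0.4],"roll":0},{"linear":[0,0,0.4],"roll":0},{"linear":[0,0,0.4],"roll":0},{"linear":[0,0,0.3],"roll":0},{"linear":[0,0,0.2],"roll":0},{"linear":[0,0,0.1],"roll":0},{"linear":[0,0,0.06],"roll":0},{"linear":[0,0,0],"roll":0},{"linear":[0,0,0],"roll":0},{"linear":[0,0,0],"roll":0}]'>/dev/null; python3 go.py 0.654 0.026 0.017
```

```text
pos [0.6548 0.0252 0.0277] ytool deg -6.32 units [ 0.019 -0.023  0.268] F [-0.6  1.  -2.8] w 0.0347 t 18.82 q [-8. 43. 71. -0. 66. -2.]
```

```bash
python3 -m jog '[{"linear":[0,0,0.06],"roll":0},{"linear":[0,0,0.06],"roll":0},{"linear":[0,0,0.05],"roll":0},{"linear":[0,0,0.04],"roll":0},{"linear":[0,0,0.02],"roll":0},{"linear":[0,0,0.02],"roll":0},{"linear":[0,0,0],"roll":0},{"linear":[0,0,0],"roll":0}]'>/dev/null; python3 go.py 0.654 0.026 0.017
```

```text
pos [0.6543 0.0252 0.0177] ytool deg -6.32 units [ 0.019 -0.011  0.017] F [-4.3 -0.5  5.8] w 0.0344 t 19.48 q [-8. 44. 72. -0. 65. -2.]
```

```bash
python3 -m jog '[{"linear":[0,0,0],"roll":0},{"linear":[0,0,0],"roll":0},{"linear":[0,0,0],"roll":0},{"linear":[0,0,0],"roll":0},{"linear":[0,0,-0.2],"roll":0},{"linear":[0,0,-0.3],"roll":0},{"linear":[0,0,-0.5],"roll":0},{"linear":[0,0,-0.6],"roll":0},{"linear":[0,0,-0.6],"roll":0},{"linear":[0,0,-0.5],"roll":0},{"linear":[0,0,-0.3],"roll":0}]' 0.18 >/dev/null; python3 go.py 0.436 0.04 0.13;python3 - <<'E'
from h import *; import cv2
t=cv2.cvtColor(optics.get_image("top"),cv2.COLOR_RGB2BGR);s=cv2.cvtColor(optics.get_image("scene"),cv2.COLOR_RGB2BGR)
o=np.zeros((420,800,3),np.uint8)
o[:,:400]=cv2.resize(t[155:275,205:319],(400,420),interpolation=2);o[:,400:]=cv2.resize(s[125:251,220:340],(400,420),interpolation=2)
cv2.imwrite("pics/b5.png",o)
E
```

```text
pos [0.6553 0.0251 0.1411] ytool deg -6.32 units [-0.234 -5.491  0.251] F [-0.1 -0.2  0.1] w 0.0506 t 20.4 q [-8. 36. 64.  0. 79. -2.]
```

View pics/b5.png

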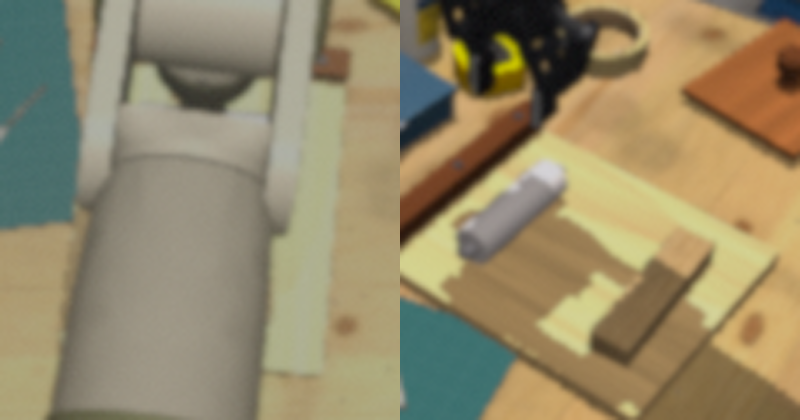

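The roller lies still on the board, parallel to the fence (right half: 510,210), and the pine block is at (650,295). Next I turn the tool by 90° and go behind the block.

```bash
python3 -m jog '[{"linear":[0,0,0],"roll":1},{"linear":[0,0,0],"roll":1},{"linear":[0,0,0],"roll":1},{"linear":[0,0,0],"roll":1},{"linear":[0,0,0],"roll":1},{"linear":[0,0,0],"roll":1},{"linear":[0,0,0],"roll":1},{"linear":[0,0,0],"roll":1},{"linear":[0,0,0],"roll":1},{"linear":[0,0,0],"roll":1},{"linear":[0,0,0],"roll":1},{"linear":[0,0,0],"roll":1}]' 0.4 >/dev/null;  python3 -m jog '[{"linear":[0,0,0],"roll":1},{"linear":[0,0,0],"roll":1},{"linear":[0,0,0],"roll":1},{"linear":[0,0,0],"roll":1},{"linear":[0,0,0],"roll":1},{"linear":[0,0,0],"roll":1},{"linear":[0,0,0],"roll":0},{"linear":[0,0,0],"roll":0}]' >/dev/null; python3 go.py 0.452 0.049 0.14
```

```text
pos [0.6542 0.0252 0.1365] ytool deg -96.18 units [-5.09  -0.047 -0.084] F [-0.5  0.6  0.4] w 0.0602 t 22.17 q [-8. 37. 64.  0. 79. 88.]
```

```bash
python3 -m jog '[{"linear":[-0.3,0,-0.1],"roll":0},{"linear":[-0.6,0,0],"roll":0},{"linear":[-0.7,-0.02,0],"roll":0},{"linear":[-0.7,-0.02,0],"roll":0},{"linear":[-0.7,0,0],"roll":0},{"linear":[-0.7,0,0],"roll":0},{"linear":[-0.6,0,0],"roll":0},{"linear":[-0.5,0,0],"roll":0},{"linear":[-0.3,0,0],"roll":0},{"linear":[0,0,0],"roll":0},{"linear":[0,0,0],"roll":0},{"linear":[0,0,0],"roll":0}]' >/dev/null; python3 go.py 0.452 0.049 0.02
```

```text
pos [0.4528 0.049  0.141 ] ytool deg -96.27 units [-2.300e-02  3.000e-03  3.026e+00] F [-0.  -0.6  0.4] w 0.0599 t 23.17 q [-9. 18. 97.  0. 65. 88.]
```

```bash
python3 -m jog '[{"linear":[0,0,0.3],"roll":0},{"linear":[0,0,0.5],"roll":0},{"linear":[0,0,0.5],"roll":0},{"linear":[0,0,0.5],"roll":0},{"linear":[0,0,0.5],"roll":0},{"linear":[0,0,0.3],"roll":0},{"linear":[0,0,0.2],"roll":0},{"linear":[0,0,0.14],"roll":0},{"linear":[0,0,0.06],"roll":0},{"linear":[0,0,0],"roll":0},{"linear":[0,0,0],"roll":0}]' >/dev/null; python3 go.py 0.6282 0.0295 0.02;python3 - <<'E'
from h import *; import cv2
s=cv2.cvtColor(optics.get_image("scene"),cv2.COLOR_RGB2BGR)
cv2.imwrite("pics/s6.png",cv2.resize(s[130:265,190:360],None,fx=4,fy=4,interpolation=2))
E
```

```text
pos [0.4523 0.0492 0.0214] ytool deg -96.32 units [4.425 0.006 0.039] F [ 0.5 -0.4 -0.5] w 0.0603 t 24.08 q [ -9.  29. 105.   0.  45.  88.]
```

View pics/s6.png

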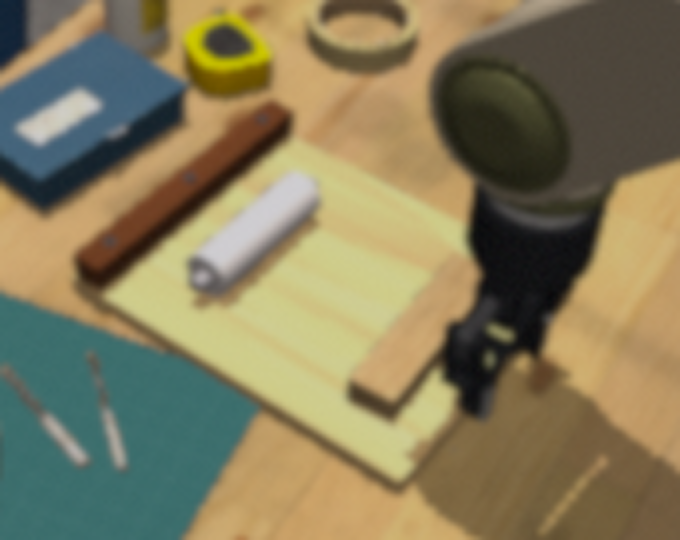

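The fingers stand behind the block (crop 475,390), clear of it, and the roller is still at rest (255,230). Starting the push.

```bash
python3 -m jog '[{"linear":[0.2,0,0],"roll":0},{"linear":[0.2,0,0],"roll":0},{"linear":[0.15,0,0],"roll":0},{"linear":[0.1,0,0],"roll":0},{"linear":[0.1,0,0],"roll":0},{"linear":[0.1,0,0],"roll":0},{"linear":[0.1,0,0],"roll":0},{"linear":[0.1,0,0],"roll":0},{"linear":[0.15,0,0],"roll":0},{"linear":[0.15,0,0],"roll":0},{"linear":[0.15,0,0],"roll":0},{"linear":[0.15,0,0],"roll":0}]' >/dev/null; python3 go.py 0.6282 0.0295 0.02;python3 -m jog '[{"linear":[0.15,0,0],"roll":0},{"linear":[0.15,0,0],"roll":0},{"linear":[0.15,0,0],"roll":0},{"linear":[0.15,0,0],"roll":0},{"linear":[0.15,0,0],"roll":0},{"linear":[0.15,0,0],"roll":0},{"linear":[0.15,0,0],"roll":0},{"linear":[0.15,0,0],"roll":0},{"linear":[0.1,0,0],"roll":0},{"linear":[0.1,0,0],"roll":0},{"linear":[0.05,0,0],"roll":0},{"linear":[0.05,0,0],"roll":0}]' >/dev/null; python3 go.py 0.6282 0.0295 0.02
```

```text
pos [0.5181 0.0419 0.0209] ytool deg -96.33 units [2.77  0.005 0.023] F [-0.6  0.3  0. ] w 0.0597 t 25.13 q [-8. 34. 95.  0. 51. 88.]
pos [0.5772 0.0354 0.0209] ytool deg -96.32 units [1.283 0.006 0.021] F [-0.6  0.2 -0.1] w 0.06 t 26.13 q [-8. 38. 85. -0. 57. 88.]
```

```bash
python3 -m jog '[{"linear":[0.06,0,0],"roll":0},{"linear":[0.06,0,0],"roll":0},{"linear":[0.06,0,0],"roll":0},{"linear":[0.06,0,0],"roll":0},{"linear":[0.05,0,0],"roll":0},{"linear":[0.05,0,0],"roll":0},{"linear":[0.05,0,0],"roll":0},{"linear":[0.05,0,0],"roll":0},{"linear":[0.05,0,0],"roll":0},{"linear":[0.05,0,0],"roll":0},{"linear":[0.05,0,0],"roll":0},{"linear":[0.05,0,0],"roll":0}]' >/dev/null; python3 go.py 0.6282 0.0295 0.02;python3 -m jog '[{"linear":[0.05,0,0],"roll":0},{"linear":[0.05,0,0],"roll":0},{"linear":[0.05,0,0],"roll":0},{"linear":[0.05,0,0],"roll":0},{"linear":[0.05,0,0],"roll":0},{"linear":[0.05,0,0],"roll":0},{"linear":[0.05,0,0],"roll":0},{"linear":[0.05,0,0],"roll":0},{"linear":[0.02,0,0],"roll":0},{"linear":[0,0,0],"roll":0},{"linear":[0,0,0],"roll":0},{"linear":[0,0,0],"roll":0}]' >/dev/null; python3 go.py 0.6282 0.0295 0.02
```

```text
pos [0.6027 0.0325 0.0209] ytool deg -96.33 units [0.642 0.005 0.023] F [-1.   0.3  0.4] w 0.0597 t 27.13 q [-8. 39. 81. -0. 60. 88.]
pos [0.6192 0.0307 0.0209] ytool deg -96.33 units [0.226 0.005 0.024] F [0.8 0.5 0.4] w 0.0602 t 28.13 q [-8. 41. 78.  0. 61. 88.]
```

```bash
python3 - <<'E'
from h import *; import cv2
s=cv2.cvtColor(optics.get_image("scene"),cv2.COLOR_RGB2BGR)
cv2.imwrite("pics/s7.png",cv2.resize(s[130:250,190:340],None,fx=5,fy=5,interpolation=2))
E
```

```text
(no output)
```

View pics/s7.png

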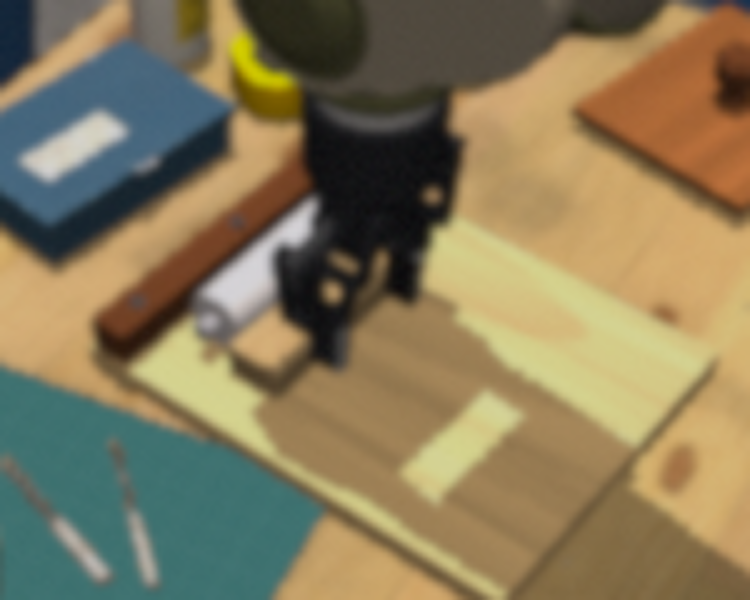

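That was one view over the limit of ten, so I'll look at no more pictures and finish by force and numeric measurement. It showed the block against the roller with a few mm left to the fence.

```bash
python3 -m jog '[{"linear":[0.04,0,0],"roll":0},{"linear":[0.04,0,0],"roll":0},{"linear":[0.04,0,0],"roll":0},{"linear":[0.03,0,0],"roll":0},{"linear":[0,0,0],"roll":0},{"linear":[0,0,0],"roll":0}]' >/dev/null; python3 go.py 0.6282 0.0295 0.02
```

```text
pos [0.6253 0.03   0.0209] ytool deg -96.33 units [0.073 0.004 0.023] F [0.2 0.2 0.2] w 0.0598 t 28.68 q [-8. 41. 77. -0. 62. 88.]
```

```bash
python3 -m jog '[{"linear":[0.03,0,0],"roll":0},{"linear":[0.03,0,0],"roll":0},{"linear":[0.02,0,0],"roll":0},{"linear":[0,0,0],"roll":0},{"linear":[0,0,0],"roll":0}]' >/dev/null; python3 go.py 0.6282 0.0295 0.02; python3 -m jog '[{"linear":[0.03,0,0],"roll":0},{"linear":[0.02,0,0],"roll":0},{"linear":[0,0,0],"roll":0},{"linear":[0,0,0],"roll":0}]' >/dev/null; python3 go.py 0.6282 0.0295 0.02
```

```text
pos [0.6285 0.0297 0.0209] ytool deg -96.33 units [-0.006  0.005  0.023] F [-0.3  0.6  0.8] w 0.0596 t 29.1 q [-8. 41. 76.  0. 62. 88.]
pos [0.6287 0.0297 0.0209] ytool deg -96.31 units [-0.012  0.007  0.022] F [-8.2  0.8  6.1] w 0.0596 t 29.43 q [-8. 42. 76. -0. 63. 88.]
```

Stiff contact (8 N) at the expected position, so the roller is against the fence. Backing off and lifting.

```bash
python3 -m jog '[{"linear":[-0.02,0,0],"roll":0},{"linear":[-0.02,0,0],"roll":0},{"linear":[-0.03,0,0],"roll":0},{"linear":[-0.05,0,0],"roll":0},{"linear":[-0.1,0,0],"roll":0},{"linear":[-0.2,0,0],"roll":0},{"linear":[-0.4,0,0],"roll":0},{"linear":[-0.5,0,0],"roll":0},{"linear":[-0.5,0,-0.2],"roll":0},{"linear":[-0.5,0,-0.5],"roll":0},{"linear":[-0.5,0,-0.7],"roll":0},{"linear":[-0.5,0,-0.7],"roll":0}]' >/dev/null; python3 -m jog '[{"linear":[-0.5,0.5,-0.7],"roll":0},{"linear":[0,0.8,-0.7],"roll":0},{"linear":[0,0.8,-0.5],"roll":0},{"linear":[0,0.8,0],"roll":0},{"linear":[0,0.8,0],"roll":0},{"linear":[0,0.8,0],"roll":0},{"linear":[0,0.8,0],"roll":0},{"linear":[0,0.5,0],"roll":0},{"linear":[0,0.2,0],"roll":0},{"linear":[0,0,0],"roll":0},{"linear":[0,0,0],"roll":0}]' >/dev/null; python3 go.py 0.4 -0.2 0.2
python3 - <<'E'
from h import *; import cv2
# numeric check: rectify board at z=.037 in scene & top; print profile along board x (mm) of brightness/colour
A=np.radians(-6.3);R=np.array([[np.cos(A),-np.sin(A)],[np.sin(A),np.cos(A)]])
for n in("top","scene"):
    im=optics.get_image(n); cv2.imwrite(f"pics/{n}9.png",im[:,:,::-1])
    for ly in(-.04,.01,.06):
        xs=np.arange(.02,.145,.005)
        uv=proj(n,[np.r_[R@[x,ly]+[.598,.023],.037] for x in xs]).astype(np.float32)
        v=cv2.remap(im,uv[None,:,0],uv[None,:,1],cv2.INTER_LINEAR)[0].astype(int)
        print(n,ly,[(int(round(x*1e3)),int(c[0]),int(c[0]-c[2])) for x,c in zip(xs,v)])
E
```

```text
pos [ 0.4518 -0.1908  0.1802] ytool deg -96.34 units [-1.262  0.372 -0.494] F [0.2 0.1 0.1] w 0.0599 t 31.35 q [-37.  19.  88.   0.  73.  60.]
top -0.04 [(20, 173, 37), (25, 173, 38), (30, 169, 40), (35, 145, 41), (40, 125, 40), (45, 160, 48), (50, 171, 51), (55, 170, 54), (60, 170, 55), (65, 169, 54), (70, 170, 51), (75, 159, 39), (80, 154, 10), (85, 169, 1), (90, 172, -2), (95, 171, -1), (100, 171, -3), (105, 170, -1), (110, 144, 7), (115, 116, 36), (120, 120, 58), (125, 122, 61), (130, 123, 61), (135, 131, 60), (140, 148, 53)]
top 0.01 [(20, 172, 27), (25, 172, 27), (30, 171, 27), (35, 155, 34), (40, 132, 39), (45, 162, 48), (50, 171, 53), (55, 171, 51), (60, 171, 51), (65, 171, 52), (70, 171, 48), (75, 156, 37), (80, 150, 11), (85, 167, 1), (90, 172, -2), (95, 172, -3), (100, 172, -3), (105, 170, -4), (110, 150, 5), (115, 117, 37), (120, 120, 59), (125, 121, 60), (130, 121, 59), (135, 130, 60), (140, 151, 57)]
top 0.06 [(20, 172, 27), (25, 172, 26), (30, 170, 25), (35, 156, 30), (40, 129, 38), (45, 162, 48), (50, 171, 52), (55, 171, 52), (60, 172, 49), (65, 171, 50), (70, 170, 47
[... 690 characters left out ...]
, 56), (45, 182, 81), (50, 192, 87), (55, 194, 86), (60, 192, 86), (65, 189, 83), (70, 184, 77), (75, 161, 47), (80, 153, 15), (85, 179, 10), (90, 194, 4), (95, 197, -1), (100, 197, -1), (105, 196, -1), (110, 179, 4), (115, 131, 29), (120, 109, 65), (125, 111, 74), (130, 113, 77), (135, 124, 76), (140, 147, 76)]
scene 0.06 [(20, 197, 64), (25, 176, 61), (30, 114, 47), (35, 79, 36), (40, 130, 57), (45, 185, 83), (50, 195, 87), (55, 196, 86), (60, 197, 85), (65, 196, 86), (70, 192, 80), (75, 160, 53), (80, 124, 17), (85, 111, 7), (90, 107, 5), (95, 116, 5), (100, 108, 5), (105, 97, 7), (110, 89, 15), (115, 93, 49), (120, 106, 73), (125, 107, 75), (130, 109, 74), (135, 118, 72), (140, 149, 73)]
```

At three points along the fence, both views show the block at 40–77 mm, the roller at 77–112 mm and then the fence, with no gap. The arm is clear, so I'll hand in.

```bash
python3 -c "
from rig import env
print(env.close_job())"
```

```text
the job is handed in; nothing more can be done
None
```

I handed the job in at about 31 s: the lid lies flat on the bench, knob up, and the roller is trapped along the fence by the pine block with no visible gap. The bystanders were not touched, but I viewed 11 pictures, one over the limit of 10.

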